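# Face up a coffee tin in the counter display

### The job

One of the three coffee tins in the counter display was put back carelessly: press its slip lid fully home, slide the tin up against the front rail of its bay, and turn it in its place until its label faces straight out over the rail like its neighbours'. It is too wide to grip, so work it with a shut fingertip on the lid, rolling it round by the lid's edge; press gently, for the thin lid dents, keep the tin standing, and leave the other tins and the things around the display where they are.

Things in the scene. Friction and masses are not known exactly. Their poses are not given: they have to be found in the camera images.
- tin: the tin to face up: dark steel, 100 mm across, 95 to 105 mm tall with its lid home (tins differ), 0.4 to 0.75 kg, too wide for a gripper; its slip lid stands up a little. It stands loose on its bay's floor, set back 25 to 55 mm from the front rail, its label turned well away from the front. Origin: centre of its underside; +z up, +x out through the middle of its paper label, which spans 108 degrees of the wall
- tin_label (a point): middle of that tin's label, on the wall: 50 mm along the tin's +x, 44 mm above its underside; same axes as the tin. A paper sticker 26 x 16 mm lies on the lid's flat top on the same side, centred 33 mm from the tin's axis, its long side radial
- tin_lid (a joint): height of that tin's lid above home, m: 0 = home, starts 0.003 to 0.007. Flat cap 102 mm across with 20 mm skirt; its flat top is 95 to 105 mm + this above the tin's underside. Held by friction: does not turn on the tin, goes down under about 6 to 10 N to a hard stop and stays. Over 40 N of finger force dents it. A fingertip loaded with 7 to 10 N drags or rolls the tin; a flat one must turn along with the lid or it slips
- bay: floor board of the bay in which that tin stands, 12 mm thick, lacquered: the tin slides easily on wood (friction about 0.15), a rubber fingertip grips the lid much better. Origin at counter height, where the tin's axis stands when the tin touches the front rail midway between the dividers. +x points to the display's front (customers' side, away from the robot), z up
- display: the fixed oak display: three bays side by side, 115 mm apart, open at the back (robot's side); any of them may hold the tin to face up. Dividers 10 mm thick, 45 mm high and 207 mm long leave a tin 2.5 mm of play on either side. Front rail 30 mm high, inner face 50 mm ahead of the bays' origins. Origin at counter height at the middle bay's tin place, x to the front
- tin_b: a neighbour tin, same make, about 100 mm tall, lid home, already against the rail with its label to the front; leave it alone. Origin: centre of its underside
- tin_c: the other neighbour tin, likewise; leave it alone
- cup: bystander: white handled cup, 72 mm across, 55 mm tall, beside the display's right end. Origin: centre of its underside
- jar: bystander: small glass jar of beans, 56 mm across, 80 mm tall, beside the display's left end. Origin: centre of its underside
- tamper: bystander: coffee tamper, 58 mm across, 86 mm tall, on the counter to the left. Origin: centre of its underside
- pitcher: bystander: steel milk pitcher, 88 mm across, 105 mm tall, to the left beyond. Origin: centre of its underside
- scoop: bystander: wooden-handled scoop 170 mm long lying on the counter in front of the display. Origin: its middle, on the counter
Not all that is in view belongs to the job. What is shaped like the tin but orange or yellow is not meant.

How it is judged:
By the outcome, as a careful person would: the job done as asked, in the order asked, and still so for the second after the job is handed in, with the robot touching nothing.
It also fails if it takes over 72 s, if anything falls off the work surface, if the arm or the gripper's body presses on something with over 40 N, if the wrist force passes 120 N, or if a joint passes its speed limit or range.

### The arm

A 6-joint arm with a two-finger parallel gripper is mounted at the origin on the work surface. World frame = base frame: x ahead of the robot, y to its left, z up, the work surface at z = 0. Lengths are in mm, angles in rad, forces in N, time in s.
With the tool pointing down it reaches from about 325 to 775 mm from the base axis. Payload 5.5 kg.
Tool frame: the origin (TCP) lies on the centre line of the jaws, within the pads' length; the fingertips stand 19 mm ahead of it and the grasp point (between the pads) is the TCP (arm.finger_overhang is the z of the fingertips in the tool frame, in mm); z points along the fingers, x is the direction in which the jaws open and shut, and the axes are right-handed (so a half turn about z gives the same grasp; the last joint's range is limited). The gripper opens to 88 mm and grips with 3 to 60 N. Pads are 20 mm wide; open, the fingers measure 115 mm over their backs; the gripper's body (75 mm by 178 mm) begins 61 mm behind the grasp point.
Start: joints at [-1.278, 0.091, 1.231, -0, 1.82, -0.057], TCP at [205.626, -563.679, 213.131] pointing down, gripper open.
Joint ranges: [-2.87, 2.87], [-0.86, 2.18], [0.17, 2.46], [-1.51, 4.65], [0.06, 2.69], [-2.65, 2.65]. Speed limits (rad/s): [2.57, 2.57, 3.01, 3.14, 3.14, 3.14].

### API

Orientations are given as [roll, pitch, yaw] about the fixed x, y, z axes, in that order (R = Rz(yaw) Ry(pitch) Rx(roll)).
In Python, from station import readout, imaging, arm gives the robot as it stands.
- The arm moves only by the tool move_arm, never from a script. Its argument "targets" is a list of rows, each an object of numbers: "tx", "ty", "tz": the shift along the tool's x, y, z in mm; "roll": the turn about the tool's z in rad. In form: [{"tx": .., "ty": .., "tz": .., "roll": ..}, ...]. A call has exactly 10 rows; each row shifts and turns the commanded pose from where the row before left it, along the tool's axes as they then stand; what a row does not reach is not made up. A row lasts 1/8 s, in which the tool goes at most 62.5 mm and 10.7 degrees, less where a joint would pass 70% of its speed; a pose out of reach is approached as far as the arm can. A call is refused whole if a number of a shift passes 62.5 or a number of a turn 0.188, either way. A call with a gripper value outside its range is refused whole. "gripper" is the finger opening in mm, from 0 to 87.8, set as the call begins (left out, the last holds). The fingers move at their own pace and stop on an object; the grip force is fixed at half the most. Time passes only in rows, so rows that do not move let the fingers close, or fill a call up. It gives the time, the measured TCP pose, the force and the opening at its end, in the units of the state.
- readout.get_obs(): the state, without advancing time (a new reading comes with each control period).
- imaging.capture(name): name is "scene" or "top" or "wrist"; returns (picture, depth): 400x640x3 uint8, red, green, blue; 400x640 float32, mm along the optical axis (not along the pixel's ray), 0 where there is no reading.
- imaging.camera_params(name): a dict with "camera_matrix" (3x3 intrinsics, pixels), "extrinsics" (4x4, takes a point from camera to world coordinates). Camera axes: x right, y up, looking along -z (the intrinsics and any distortion apply to the point x, -y, -z); pixel columns grow to the right and rows downward; lengths in mm; the calibration is good to about 2 mm. A picture is of the moment at which its call begins: read the wrist's pose just before it. camera_params takes no time and is no camera call; for the wrist camera it gives the pose at the moment of the call.
- arm.hand_in(): hands the job in, once; it reports no verdict.
Trained networks look in the newest picture that a camera, given by its name, has taken for a name from the list of things; names that differ only in an ending like _2 or _b are one class to them, and where a whole thing is asked for, a point or a joint stands for the part that bears it (a point fixed in the world has none). Each returns a list of dicts, best first, with "p" (0 to 1); they miss things now and then, are a little off and sometimes report something else, mostly with a low value. They report only what shows in the picture. A call takes as long as a camera call. They do not tell look-alikes from the thing itself.
- imaging.boxes_of(camera, label): "rect" ([left, top, width, height] in pixels, round what is visible of it).
The state is a dict: "t": time; "q": joint angles; "joint_velocities": joint speeds; "tau": joint torques, N m; "tool_pos": TCP position; "eef_rot": TCP orientation; "ft_force": force on the tool from outside, world axes, zero at the start; "torque": the same for the moment, N m; "width": finger opening in mm.
Only numpy, scipy, OpenCV 4.12 (cv2) and the standard library are available. Lean on these libraries where they do the work, as an engineer would, in place of code of your own. Each camera call takes 0.05 s, during which the arm holds its last target.

## Working session

There is one attempt and no reset: what is moved stays moved. The work goes in short steps, Python scripts to look and compute and a tool call to move; the robot and the scene stay as the last step left them, time stands still between calls to the robot, and variables do not carry over. Pictures are saved under pics/ and viewed, and the job is handed in when it is done.

Besides the shell and the picture viewer there is one more tool, called as a command line: name --argument value ..., lists and objects as JSON in quotes. move_arm: Moves the arm, as the interface text tells. Its arguments: {"type":"object","properties":{"targets":{"type":"array"},"gripper":{"type":"number"}},"required":["targets"]}

```bash
ls; mkdir -p pics; python3 - <<'E'
from station import readout, imaging, arm
import cv2,numpy as np
print(readout.get_obs())
for n in ["scene","top","wrist"]:
    p,d=imaging.capture(n); cv2.imwrite(f"pics/{n}0.png",p[:,:,::-1]); np.save(f"pics/{n}0.npy",d)
    c=imaging.camera_params(n); print(n,c)
    if n!="wrist":
        for l in ["tin","tin_label","cup","jar","tamper","pitcher","scoop","display"]:
            print(l,[(r["rect"],round(r["p"],2)) for r in imaging.boxes_of(n,l)][:5])
E
```

```text
pics
{'t': 0.0, 'q': array([-1.27768445e+00,  9.18717005e-02,  1.23187296e+00, -3.19543026e-05,
        1.81978637e+00, -5.66790868e-02]), 'joint_velocities': array([-0.00025007,  0.00122799,  0.00206849, -0.00096301, -0.00129033,
       -0.00169928]), 'tau': array([-2.06930570e-03, -4.46457052e+01, -4.06445074e+01,  6.94461563e-02,
        2.94677052e-02, -1.55884040e-04]), 'tool_pos': array([ 205.53104684, -563.37026656,  212.00650303]), 'eef_rot': array([-3.14151378e+00,  1.93701978e-03, -1.22101313e+00]), 'ft_force': array([-0.0729422 ,  0.29651831, -0.12440849]), 'torque': array([ 0.01847463, -0.03849884, -0.01198357]), 'width': 87.85520044608833}
scene {'camera_matrix': array([[417.56184159,   0.        , 309.85412501],
       [  0.        , 417.56184159, 195.62526758],
       [  0.        ,   0.        ,   1.        ]]), 'extrinsics': array([[-6.78482090e-01, -5.36900225e-01,  5.01398248e-01,
         1.10570370e+03],
       [ 7.34463729e-01, -5.09709324e-01,  4.48061866e-01,
         6.13124592e+02],
       [ 1.50028456e-02,  6.72260778e-01,  7.40162388e-01,
         9.575425
[... 1626 characters left out ...]
her [([201.4, 137.9, 34.4, 47.0], 0.81)]
scoop [([336.9, 124.6, 20.7, 48.0], 0.82), ([367.6, 184.9, 45.8, 48.0], 0.24)]
display [([281.4, 168.9, 128.7, 82.4], 0.64)]
wrist {'camera_matrix': array([[288.84003138,   0.        , 318.5338431 ],
       [  0.        , 288.84003138, 200.21890522],
       [  0.        ,   0.        ,   1.        ]]), 'extrinsics': array([[ 3.43725243e-01,  9.07188902e-01,  2.42613382e-01,
         2.71744739e+02],
       [-9.39070058e-01,  3.32226207e-01,  8.81656039e-02,
        -5.40255069e+02],
       [-6.19666459e-04, -2.58135707e-01,  9.66108469e-01,
         3.84154324e+02],
       [ 0.00000000e+00,  0.00000000e+00,  0.00000000e+00,
         1.00000000e+00]])}
```

View pics/scene0.png

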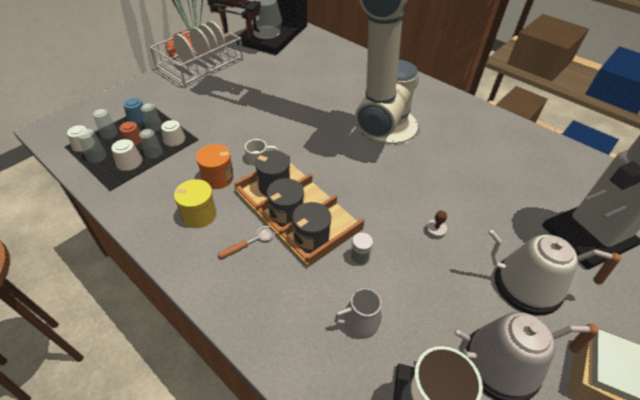

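View pics/top0.png

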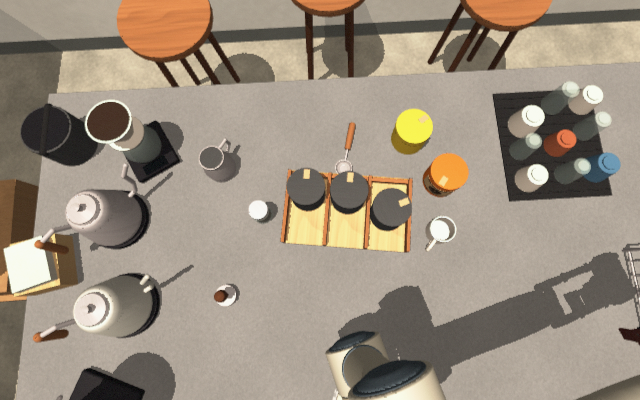

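```bash
python3 - <<'E'
import cv2
a=cv2.imread("pics/scene0.png")[130:280,160:380]; b=cv2.imread("pics/top0.png")[100:250,240:460]
cv2.imwrite("pics/crop0.png",cv2.vconcat([cv2.resize(a,None,fx=2,fy=2,interpolation=3),cv2.resize(b,None,fx=2,fy=2,interpolation=3)]))
E
```

```text
(no output)
```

View pics/crop0.png

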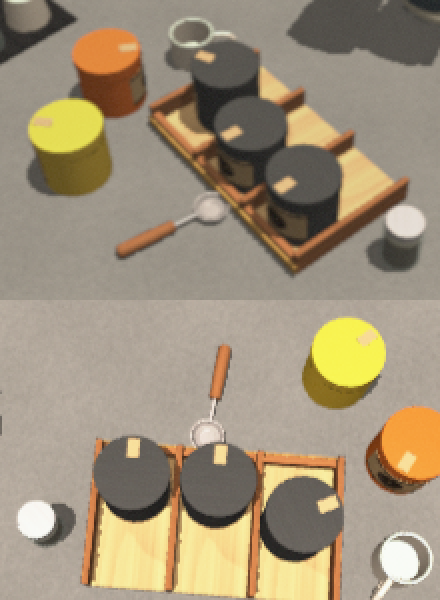

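Candidates for the tin in the top picture: right-bay dark tin (390,209), set back with its sticker turned; middle dark tin (349,193) and left dark tin (306,188), both already facing the rail; orange (446,174) and yellow (414,128), both excluded by colour. The choice is the right-bay tin, and the crop confirms it. Next I'll measure.

```bash
cat > h.py <<'E'
from station import readout, imaging, arm
import cv2,numpy as np
def cloud(n,tag):
    c=imaging.camera_params(n); p,d=imaging.capture(n)
    cv2.imwrite(f"pics/{tag}.png",p[:,:,::-1]); np.save(f"pics/{tag}.npy",d)
    K=c["camera_matrix"];E=c["extrinsics"]
    v,u=np.mgrid[0:400,0:640]
    P=np.stack([(u-K[0,2])/K[0,0]*d,-(v-K[1,2])/K[1,1]*d,-d],-1)@E[:3,:3].T+E[:3,3]
    P[d<=0]=np.nan
    return p,d,P,K,E
def onplane(uv,z,K,E):
    uv=np.atleast_2d(uv).astype(float)
    r=np.c_[(uv[:,0]-K[0,2])/K[0,0],-(uv[:,1]-K[1,2])/K[1,1],-np.ones(len(uv))]@E[:3,:3].T
    s=(z-E[2,3])/r[:,2]; return E[:3,3]+r*s[:,None]
E
python3 - <<'E'
from h import *
p,d,P,K,E=cloud("top","top1")
for n,(a,b,w,h) in dict(A=(285,165,42,45),B=(329,168,40,48),C=(372,183,42,48)).items():
    Q=P[b:b+h,a:a+w].reshape(-1,3); Q=Q[np.isfinite(Q[:,2])]
    hi=Q[:,2]; zt=np.median(hi[hi>95]); s=Q[abs(hi-zt)<8]
    (c,r)=cv2.minEnclosingCircle(s[:,:2].astype(np.float32)); print(n,zt,len(s),c,r,s[:,:2].mean(0))
print(np.nanmedian(P[230:240,335:360,2]),P[193,349],P[240,350],P[300,300])
E
```

```text
A 112.49156478898203 1145 (580.886962890625, 151.9193878173828) 51.355106353759766 [580.31372213 151.10601619]
B 112.46085656682101 1153 (565.8424682617188, 37.437225341796875) 51.2061653137207 [564.96530409  37.80923979]
C 117.57134192299509 1202 (511.4738464355469, -70.1812973022461) 51.30783462524414 [510.54650739 -69.82854579]
12.528469322925162 [555.98857953  38.0388647  111.89199377] [442.73114633  38.56214826  12.81300974] [285.92346161 187.34682359  -2.05032485]
```

move_arm --targets '[{"tx": -18,"ty": -22,"tz": 0,"roll": 0},{"tx": -36,"ty": -45,"tz": 0,"roll": 0},{"tx": -40,"ty": -48,"tz": 0,"roll": 0},{"tx": -40,"ty": -48,"tz": 0,"roll": 0},{"tx": -40,"ty": -48,"tz": 0,"roll": 0},{"tx": -40,"ty": -48,"tz": 0,"roll": 0},{"tx": -40,"ty": -48,"tz": 0,"roll": 0},{"tx": -40,"ty": -48,"tz": 0,"roll": 0},{"tx": -36,"ty": -50,"tz": 0,"roll": 0},{"tx": -28,"ty": -52,"tz": 0,"roll": 0}]' --gripper 0

```text
t: 2.25
tool_pos: [513.1, -68.7, 213.8]
eef_rot: [-3.14, -0.001, -1.22]
ft_force: [0.9, -1.1, 0.4]
width: 0.7
```

```bash
python3 - <<'E'
from h import *
o=readout.get_obs(); print(o['t'],o['tool_pos'],o['eef_rot'],o['ft_force'],o['q'],o['width'])
p,d,P,K,E=cloud("wrist","w1"); cloud("top","top2")
E
```

```text
2.25 [513.11884999 -68.66133023 213.80235952] [-3.14035681e+00 -8.87825979e-04 -1.22036158e+00] [ 0.94559594 -1.1052162   0.42538043] [-1.98666935e-01 -1.31715808e-01  1.44935147e+00 -1.15948771e-04
  1.82243945e+00  1.02166514e+00] 0.6866131900951677
```

View pics/w1.png

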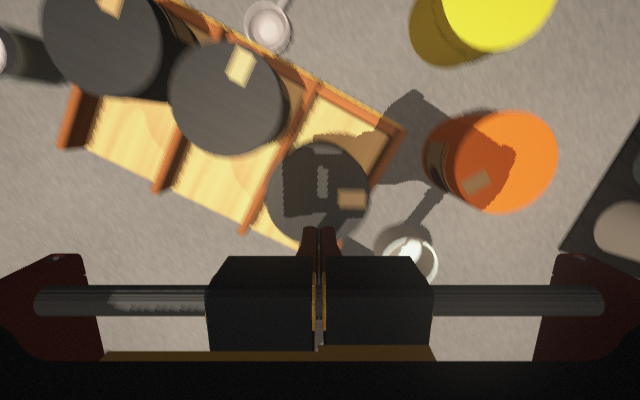

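View pics/top2.png

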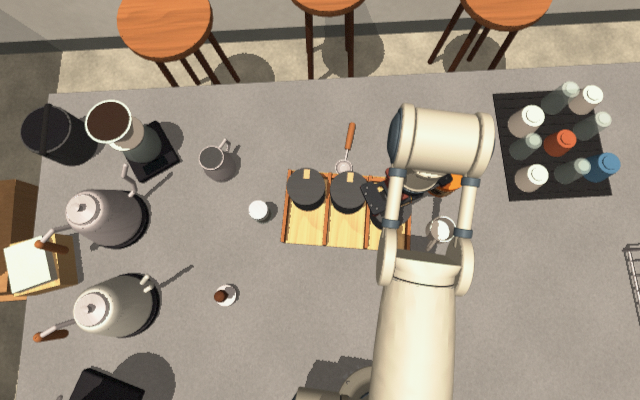

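The wrist picture shows the tin to face up at (318,192), its lid sticker at (351,198) pointing away from the front. The neighbours are at (228,97) and (102,30), and the shut fingertip at (318,230) is above the near lid edge. Now a precise fit from depth and colour.

```bash
cat >> h.py <<'E'
def fit(p,P,K,E,boxes,zr=(104,125)):
    out={}
    hsv=cv2.cvtColor(p,cv2.COLOR_RGB2HSV)
    for n,(x0,y0,R) in boxes.items():
        near=(np.hypot(P[...,0]-x0,P[...,1]-y0)<R)&(P[...,2]>zr[0])&(P[...,2]<zr[1])
        if near.sum()<50: out[n]=None; continue
        zt=np.median(P[near][:,2]); m=near&(abs(P[...,2]-zt)<4)
        pts=P[m]; # largest component
        k,lab,st,_=cv2.connectedComponentsWithStats(m.astype(np.uint8))
        j=1+np.argmax(st[1:,4]); m=lab==j
        cn=max(cv2.findContours(m.astype(np.uint8),0,1)[0],key=len)[:,0]
        hull=cv2.convexHull(cn.astype(np.int32))[:,0]
        W=onplane(hull,zt,K,E)[:,:2]
        (c,r)=cv2.minEnclosingCircle(W.astype(np.float32))
        from scipy.optimize import least_squares
        f=least_squares(lambda q:np.hypot(W[:,0]-q[0],W[:,1]-q[1])-51,[c[0],c[1]],loss="soft_l1",f_scale=1).x
        fill=cv2.fillConvexPoly(np.zeros(m.shape,np.uint8),hull.astype(np.int32),1).astype(bool)
        s=fill&(p[...,0].astype(int)-p[...,2]>25)&(p[...,0]>45)
        Wp=P[s]; ok=np.isfinite(Wp[:,2])&(np.hypot(Wp[:,0]-f[0],Wp[:,1]-f[1])<48)&(np.hypot(Wp[:,0]-f[0],Wp[:,1]-f[1])>15)
        vv,uu=np.nonzero(s); uv=np.c_[uu,vv][ok]
        S=onplane(uv,zt,K,E)[:,:2].mean(0) if len(uv)else np.array([np.nan]*2)
        out[n]=dict(z=zt,c=f,r=r,S=S,yaw=np.degrees(np.arctan2(*(S-f)[::-1])),rad=np.hypot(*(S-f)),n=len(uv))
    return out
E
python3 - <<'E'
from h import *
p,d,P,K,E=cloud("wrist","w2")
for n,v in fit(p,P,K,E,dict(A=(581,152,56),B=(566,37.4,56),C=(511,-70,60))).items(): print(n,v)
p,d,P,K,E=cloud("top","top3")
for n,v in fit(p,P,K,E,dict(A=(581,152,56),B=(566,37.4,56))).items(): print(n,v)
E
```

```text
A {'z': np.float64(111.61156682491915), 'c': array([581.14060877, 149.91088498]), 'r': 52.130916595458984, 'S': array([607.58372686, 147.24061311]), 'yaw': np.float64(-5.766279909700447), 'rad': np.float64(26.577600454539603), 'n': 394}
B {'z': np.float64(111.57917891736815), 'c': array([565.83183663,  37.03651149]), 'r': 50.91521453857422, 'S': array([598.55618714,  32.6234031 ]), 'yaw': np.float64(-7.680402097796286), 'rad': np.float64(33.020579073866195), 'n': 674}
C {'z': np.float64(116.83001340780322), 'c': array([511.90544251, -70.32046755]), 'r': 50.851139068603516, 'S': array([ 521.14134853, -101.26662843]), 'yaw': np.float64(-73.38222481085285), 'rad': np.float64(32.29499703589786), 'n': 494}
A {'z': np.float64(112.69490759861571), 'c': array([580.97485777, 151.17355237]), 'r': 50.87166976928711, 'S': array([615.32269844, 148.22889688]), 'yaw': np.float64(-4.90001126411667), 'rad': np.float64(34.47383289646744), 'n': 70}
B {'z': np.float64(112.4908374450747), 'c': array([565.48565008,  37.64832947]), 'r': 50.87886047363281, 'S': array([598.6547901,  33.3995995]), 'yaw': np.float64(-7.299430886366621), 'rad': np.float64(33.44014887122257), 'n': 76}
```

move_arm --targets '[{"tx": 1,"ty": 2,"tz": 15,"roll": 0},{"tx": 0,"ty": 0,"tz": 20,"roll": 0},{"tx": 0,"ty": 0,"tz": 20,"roll": 0},{"tx": 0,"ty": 0,"tz": 12,"roll": 0},{"tx": 0,"ty": 0,"tz": 5,"roll": 0},{"tx": 0,"ty": 0,"tz": 2,"roll": 0},{"tx": 0,"ty": 0,"tz": 1,"roll": 0},{"tx": 0,"ty": 0,"tz": 1,"roll": 0},{"tx": 0,"ty": 0,"tz": 0,"roll": 0},{"tx": 0,"ty": 0,"tz": 0,"roll": 0}]'

```text
t: 3.7
tool_pos: [510.8, -72.4, 137.3]
eef_rot: [-3.141, -0.0, -1.221]
ft_force: [0.2, 0.4, 0.2]
width: 0.6
```

move_arm --targets '[{"tx": 0,"ty": 0,"tz": 0.5,"roll": 0},{"tx": 0,"ty": 0,"tz": 0.5,"roll": 0},{"tx": 0,"ty": 0,"tz": 0.5,"roll": 0},{"tx": 0,"ty": 0,"tz": 0.5,"roll": 0},{"tx": 0,"ty": 0,"tz": 0.5,"roll": 0},{"tx": 0,"ty": 0,"tz": 0,"roll": 0},{"tx": 0,"ty": 0,"tz": 0,"roll": 0},{"tx": 0,"ty": 0,"tz": 0,"roll": 0},{"tx": 0,"ty": 0,"tz": 0,"roll": 0},{"tx": 0,"ty": 0,"tz": 0,"roll": 0}]'

```text
t: 4.95
tool_pos: [510.7, -72.4, 134.6]
eef_rot: [3.142, 0.0, -1.221]
ft_force: [0.1, -0.0, 0.6]
width: 0.7
```

move_arm --targets '[{"tx": 0,"ty": 0,"tz": 0.5,"roll": 0},{"tx": 0,"ty": 0,"tz": 0.5,"roll": 0},{"tx": 0,"ty": 0,"tz": 0.5,"roll": 0},{"tx": 0,"ty": 0,"tz": 0.5,"roll": 0},{"tx": 0,"ty": 0,"tz": 0,"roll": 0},{"tx": 0,"ty": 0,"tz": 0,"roll": 0},{"tx": 0,"ty": 0,"tz": 0,"roll": 0},{"tx": 0,"ty": 0,"tz": 0,"roll": 0},{"tx": 0,"ty": 0,"tz": 0,"roll": 0},{"tx": 0,"ty": 0,"tz": 0,"roll": 0}]'

```text
t: 6.2
tool_pos: [510.7, -72.4, 132.6]
eef_rot: [-3.142, -0.0, -1.221]
ft_force: [0.5, -0.0, -1.4]
width: 0.6
```

move_arm --targets '[{"tx": 0,"ty": 0,"tz": 0.5,"roll": 0},{"tx": 0,"ty": 0,"tz": 0.5,"roll": 0},{"tx": 0,"ty": 0,"tz": 0.5,"roll": 0},{"tx": 0,"ty": 0,"tz": 0.5,"roll": 0},{"tx": 0,"ty": 0,"tz": 0,"roll": 0},{"tx": 0,"ty": 0,"tz": 0,"roll": 0},{"tx": 0,"ty": 0,"tz": 0,"roll": 0},{"tx": 0,"ty": 0,"tz": 0,"roll": 0},{"tx": 0,"ty": 0,"tz": 0,"roll": 0},{"tx": 0,"ty": 0,"tz": 0,"roll": 0}]'

```text
t: 7.45
tool_pos: [510.7, -72.4, 130.6]
eef_rot: [-3.142, -0.0, -1.221]
ft_force: [0.0, -0.0, -0.2]
width: 0.1
```

```bash
python3 - <<'E'
from h import *
p,d,P,K,E=cloud("wrist","w3")
print(readout.get_obs()['ft_force'])
E
```

```text
[ 0.1491518  -0.12643553  0.06442874]
```

View pics/w3.png

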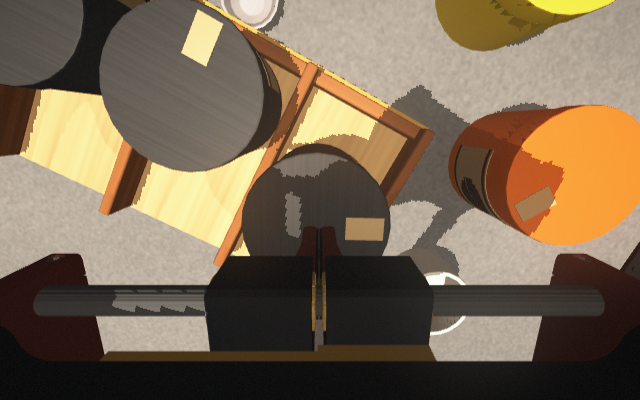

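```bash
python3 - <<'E'
from h import *
print(arm.finger_overhang)
p,d,P,K,E=cloud("wrist","w4")
for v in range(225,260,5): print(v,P[v,310].round(1),P[v,318].round(1),P[v,326].round(1))
print(P[200,318],P[170,310],P[229,365],readout.get_obs()['tool_pos'])
pt=np.load("pics/top0.npy")
E
```

```text
19.0
225 [512.1 -66.4 116.8] [514.1 -71.4 117.1] [515.8 -76.6 116.7]
230 [519.6 -64.6 146.5] [519.6 -69.5 141.8] [522.8 -73.2 146.4]
235 [519.3 -64.9 153.1] [520.  -69.3 150.7] [522.4 -73.2 153.2]
240 [519.9 -65.  161.3] [519.9 -69.4 157.6] [523.  -72.7 162.1]
245 [520.  -65.1 167.7] [519.8 -69.4 164. ] [522.3 -72.8 166.7]
250 [519.8 -65.4 173.1] [519.5 -69.6 169.3] [522.2 -72.7 172.4]
255 [520.2 -65.4 179.5] [519.4 -69.6 174.8] [522.6 -72.4 179. ]
[530.14799334 -65.53144792 115.61673252] [547.60139325 -53.69480768 117.67115433] [ 522.48457636 -102.24940544  117.55172719] [510.73367113 -72.37357753 130.62989179]
```

```bash
python3 - <<'E'
from h import *
a=cv2.imread("pics/w4.png")[190:270,260:380]; a=cv2.convertScaleAbs(a,alpha=2)
cv2.imwrite("pics/w4c.png",cv2.resize(a,None,fx=6,fy=6,interpolation=2))
p,d,P,K,E=cloud("scene","s4"); b=cv2.imread("pics/s4.png")[130:270,180:360]
cv2.imwrite("pics/s4c.png",cv2.resize(b,None,fx=4,fy=4,interpolation=2))
d=np.load("pics/w4.npy"); print(d[222:234,312:326].round(0))
E
```

```text
[[195. 195. 194. 194. 195. 196. 197. 196. 194. 196. 195. 195. 194. 195.]
 [196. 197. 195. 196. 194. 194. 195. 195. 194. 196. 196. 195. 197. 196.]
 [195. 196. 195. 195. 197. 195. 196. 195. 196. 196. 196. 196. 196. 195.]
 [196. 196. 196. 196. 198. 195. 196. 196. 196. 195. 196. 194. 197. 195.]
 [196. 196. 197. 195. 196. 196. 197. 195. 196. 196. 196. 194. 197. 195.]
 [170. 170. 169. 198. 196. 197. 196. 196. 197. 197. 197. 170. 170. 170.]
 [168. 169. 168. 168. 196. 197. 196. 197. 195. 196. 169. 171. 169. 168.]
 [167. 166. 166. 167. 171. 172. 170. 172. 171. 172. 167. 167. 167. 168.]
 [165. 165. 165. 165. 170. 170. 170. 170. 170. 170. 166. 167. 165. 167.]
 [164. 164. 163. 163. 168. 169. 168. 170. 168. 167. 163. 165. 164. 164.]
 [162. 163. 162. 161. 166. 166. 167. 166. 167. 167. 163. 162. 163. 163.]
 [162. 161. 161. 161. 165. 165. 166. 166. 164. 165. 162. 162. 161. 161.]]
```

View pics/w4c.png

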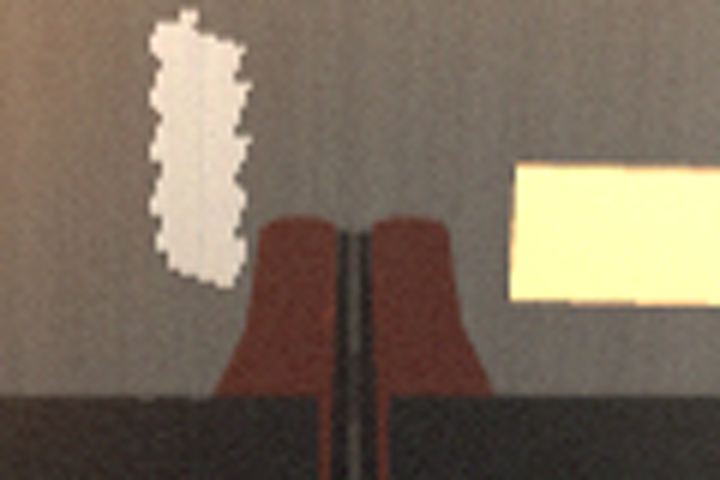

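View pics/s4c.png

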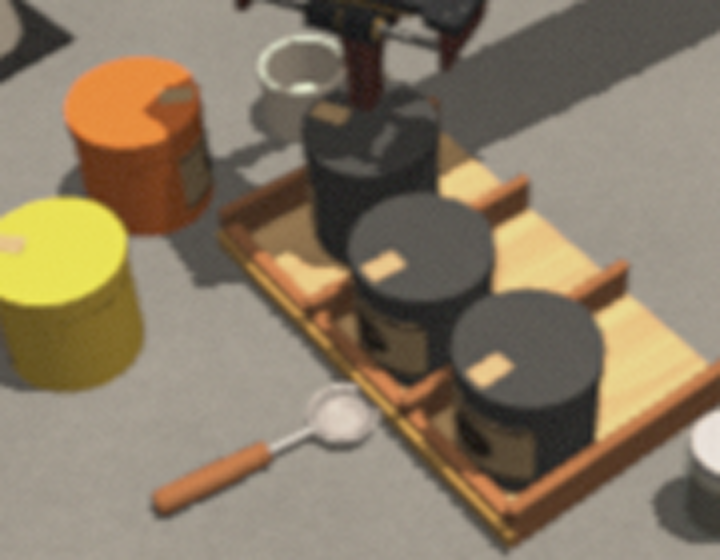

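```bash
python3 - <<'E'
from h import *
p,d,P,K,E=cloud("scene","s5")
for v in range(145,164): print(v,P[v,271].round(1),P[v,274].round(1))
o=readout.get_obs(); print(o['tool_pos'],o['t'])
# project nominal tip and 28 higher
for z in (111.6,125,140):
    c=E[:3,:3].T@(np.array([510.7,-72.4,z])-E[:3,3]); print(z,K[0,0]*c[0]/-c[2]+K[0,2], K[1,2]-K[1,1]*c[1]/-c[2])
E
```

```text
145 [522.2 -57.1 192.5] [508.3 -60.3 181.9]
146 [519.4 -60.6 184.9] [506.8 -62.3 176. ]
147 [519.  -61.5 180.4] [506.4 -63.  171.6]
148 [519.2 -61.4 176.9] [506.  -63.8 167.1]
149 [520.  -60.8 174. ] [505.7 -64.4 162.7]
150 [521.6 -59.3 172.2] [506.4 -63.8 159.7]
151 [519.  -62.6 164.8] [508.8 -61.4 158.9]
152 [520.4 -61.4 162.7] [506.1 -64.7 151.4]
153 [522.1 -59.7 161.1] [504.3 -67.1 144.9]
154 [520.2 -62.2 154.4] [508.  -63.2 145.9]
155 [521.1 -61.5 151.6] [490.  -83.8 117.3]
156 [520.  -63.  146.2] [494.1 -79.5 118.7]
157 [518.8 -64.8 140.3] [497.2 -76.2 118.8]
158 [504.8 -81.3 116.6] [499.  -74.5 117.1]
159 [509.  -76.7 118.4] [504.2 -68.9 120.1]
160 [511.2 -74.5 117.3] [505.1 -68.1 117.3]
161 [514.3 -71.3 117.4] [507.  -66.2 115.7]
162 [516.6 -68.9 116.5] [512.  -60.9 118.6]
163 [518.8 -66.7 115.5] [514.5 -58.3 117.9]
[510.73595322 -72.35728059 130.63714464] 7.65
111.6 271.7179544945321 161.66030806042144
125 271.47706598912833 158.30566794581785
140 271.202732527927 154.48526965748374
```

Both cameras agree that the fingertip is at z≈140 and the lid at 117, so a gap of about 23 mm remains despite the nominal overhang. The zero force fits with that. I'll go lower in stages.

move_arm --targets '[{"tx": 0,"ty": 0,"tz": 3,"roll": 0},{"tx": 0,"ty": 0,"tz": 3,"roll": 0},{"tx": 0,"ty": 0,"tz": 3,"roll": 0},{"tx": 0,"ty": 0,"tz": 2,"roll": 0},{"tx": 0,"ty": 0,"tz": 1,"roll": 0},{"tx": 0,"ty": 0,"tz": 0,"roll": 0},{"tx": 0,"ty": 0,"tz": 0,"roll": 0},{"tx": 0,"ty": 0,"tz": 0,"roll": 0},{"tx": 0,"ty": 0,"tz": 0,"roll": 0},{"tx": 0,"ty": 0,"tz": 0,"roll": 0}]'

```text
t: 8.9
tool_pos: [510.7, -72.4, 118.6]
eef_rot: [3.142, 0.0, -1.221]
ft_force: [0.2, -0.3, -1.1]
width: 0.7
```

```bash
python3 - <<'E'
from h import *
p,d,P,K,E=cloud("wrist","w6")
o=readout.get_obs(); print(o['tool_pos'],o['ft_force'],o['t'])
print(d[205:240:1,[310,314,326]].T.round(0))
for v in range(205,240,3): print(v,P[v,310].round(1),P[v,326].round(1))
E
```

```text
[510.73540053 -72.37892545 118.64548211] [0.45079812 0.49965894 0.93244288] 8.95
[[180. 179. 181. 182. 180. 179. 181. 181. 180. 183. 182. 181. 182. 183.
  183. 182. 182. 182. 184. 182. 184. 172. 170. 169. 167. 166. 163. 163.
  161. 159. 159. 157. 155. 154. 154.]
 [179. 179. 180. 181. 181. 180. 182. 180. 182. 180. 181. 181. 181. 182.
  182. 182. 182. 182. 183. 184. 184. 183. 170. 169. 167. 166. 164. 162.
  162. 159. 157. 157. 156. 154. 152.]
 [179. 180. 180. 180. 180. 181. 179. 180. 181. 180. 182. 182. 183. 183.
  182. 183. 182. 182. 183. 183. 184. 172. 171. 169. 167. 165. 165. 163.
  160. 159. 158. 157. 156. 154. 153.]]
205 [528.7 -60.8 116.9] [532.4 -70.  117.6]
208 [526.5 -61.5 115.5] [530.5 -70.8 117.4]
211 [525.1 -62.1 117. ] [528.8 -71.4 118. ]
214 [522.8 -62.9 115.5] [526.9 -72.1 117.6]
217 [521.3 -63.4 116.7] [524.6 -73.  116.1]
220 [519.4 -64.1 116.7] [522.8 -73.6 116.5]
223 [517.2 -64.9 115.6] [521.1 -74.3 116.9]
226 [519.5 -64.4 127.6] [522.7 -73.4 127.4]
229 [519.5 -64.6 132.6] [522.8 -73.2 132.8]
232 [519.4 -64.7 136.9] [522.6 -73.2 137. ]
235 [519.5 -64.9 141.5] [522.6 -73.  141.8]
238 [519.5 -65.  145.8] [522.7 -72.9 146.3]
```

move_arm --targets '[{"tx": 0,"ty": 0,"tz": 2,"roll": 0},{"tx": 0,"ty": 0,"tz": 1,"roll": 0},{"tx": 0,"ty": 0,"tz": 1,"roll": 0},{"tx": 0,"ty": 0,"tz": 1,"roll": 0},{"tx": 0,"ty": 0,"tz": 1,"roll": 0},{"tx": 0,"ty": 0,"tz": 0.5,"roll": 0},{"tx": 0,"ty": 0,"tz": 0.5,"roll": 0},{"tx": 0,"ty": 0,"tz": 0.5,"roll": 0},{"tx": 0,"ty": 0,"tz": 0.5,"roll": 0},{"tx": 0,"ty": 0,"tz": 0,"roll": 0}]'

```text
t: 10.2
tool_pos: [510.7, -72.4, 110.6]
eef_rot: [3.142, 0.0, -1.221]
ft_force: [-0.2, -0.1, 0.4]
width: 0.4
```

move_arm --targets '[{"tx": 0,"ty": 0,"tz": 0.5,"roll": 0},{"tx": 0,"ty": 0,"tz": 0.5,"roll": 0},{"tx": 0,"ty": 0,"tz": 0.5,"roll": 0},{"tx": 0,"ty": 0,"tz": 0.5,"roll": 0},{"tx": 0,"ty": 0,"tz": 0.3,"roll": 0},{"tx": 0,"ty": 0,"tz": 0.3,"roll": 0},{"tx": 0,"ty": 0,"tz": 0,"roll": 0},{"tx": 0,"ty": 0,"tz": 0,"roll": 0},{"tx": 0,"ty": 0,"tz": 0,"roll": 0},{"tx": 0,"ty": 0,"tz": 0,"roll": 0}]'

```text
t: 11.45
tool_pos: [510.8, -72.4, 108.2]
eef_rot: [-3.141, -0.0, -1.221]
ft_force: [-0.4, 0.9, 1.1]
width: 0.8
```

```bash
python3 - <<'E'
from h import *
p,d,P,K,E=cloud("wrist","w7")
o=readout.get_obs(); print(o['tool_pos'],o['ft_force'],o['t'])
for v in range(214,232,2): print(v,P[v,310].round(1),P[v,326].round(1))
s=P[150:215,290:305,2]; print(np.nanmedian(s))
E
```

```text
[510.76693461 -72.38645495 108.19484829] [-1.495585    0.16309147  1.49668502] 11.5
214 [526.2 -62.  115.9] [529.6 -70.8 116.5]
216 [525.7 -62.3 117.9] [528.6 -71.2 117. ]
218 [523.7 -62.9 115.6] [527.4 -71.6 116.9]
220 [522.7 -63.2 116.2] [526.1 -72.1 116.6]
222 [521.9 -63.6 117.2] [525.  -72.6 116.6]
224 [520.7 -64.  117.2] [523.8 -73.  116.6]
226 [519.3 -64.5 116.5] [523.  -73.3 117.7]
228 [519.5 -64.5 120.3] [522.9 -73.2 120.9]
230 [519.8 -64.5 124.4] [522.8 -73.2 123.9]
116.66447163669237
```

move_arm --targets '[{"tx": 0,"ty": 0,"tz": 0.3,"roll": 0},{"tx": 0,"ty": 0,"tz": 0.3,"roll": 0},{"tx": 0,"ty": 0,"tz": 0.3,"roll": 0},{"tx": 0,"ty": 0,"tz": 0.3,"roll": 0},{"tx": 0,"ty": 0,"tz": 0.3,"roll": 0},{"tx": 0,"ty": 0,"tz": 0,"roll": 0},{"tx": 0,"ty": 0,"tz": 0,"roll": 0},{"tx": 0,"ty": 0,"tz": 0,"roll": 0},{"tx": 0,"ty": 0,"tz": 0,"roll": 0},{"tx": 0,"ty": 0,"tz": 0,"roll": 0}]'

```text
t: 12.75
tool_pos: [511.2, -72.5, 107.9]
eef_rot: [-3.14, -0.001, -1.221]
ft_force: [-1.2, -0.3, 7.0]
width: 0.4
```

move_arm --targets '[{"tx": 0,"ty": 0,"tz": 0.5,"roll": 0},{"tx": 0,"ty": 0,"tz": 0.5,"roll": 0},{"tx": 0,"ty": 0,"tz": 0.5,"roll": 0},{"tx": 0,"ty": 0,"tz": 0.5,"roll": 0},{"tx": 0,"ty": 0,"tz": 0.5,"roll": 0},{"tx": 0,"ty": 0,"tz": 0,"roll": 0},{"tx": 0,"ty": 0,"tz": 0,"roll": 0},{"tx": 0,"ty": 0,"tz": 0,"roll": 0}]'

```text
schema error: expected 10 rows
```

move_arm --targets '[{"tx": 0,"ty": 0,"tz": 0.5,"roll": 0},{"tx": 0,"ty": 0,"tz": 0.5,"roll": 0},{"tx": 0,"ty": 0,"tz": 0.5,"roll": 0},{"tx": 0,"ty": 0,"tz": 0.5,"roll": 0},{"tx": 0,"ty": 0,"tz": 0.5,"roll": 0},{"tx": 0,"ty": 0,"tz": 0,"roll": 0},{"tx": 0,"ty": 0,"tz": 0,"roll": 0},{"tx": 0,"ty": 0,"tz": 0,"roll": 0},{"tx": 0,"ty": 0,"tz": 0,"roll": 0},{"tx": 0,"ty": 0,"tz": 0,"roll": 0}]'

```text
t: 14.0
tool_pos: [511.2, -72.5, 105.4]
eef_rot: [-3.14, -0.001, -1.221]
ft_force: [-2.1, -0.3, 7.5]
width: 0.3
```

move_arm --targets '[{"tx": 0,"ty": 0,"tz": 0.5,"roll": 0},{"tx": 0,"ty": 0,"tz": 0.5,"roll": 0},{"tx": 0,"ty": 0,"tz": 0.5,"roll": 0},{"tx": 0,"ty": 0,"tz": 0.5,"roll": 0},{"tx": 0,"ty": 0,"tz": 0.5,"roll": 0},{"tx": 0,"ty": 0,"tz": 0,"roll": 0},{"tx": 0,"ty": 0,"tz": 0,"roll": 0},{"tx": 0,"ty": 0,"tz": 0,"roll": 0},{"tx": 0,"ty": 0,"tz": 0,"roll": 0},{"tx": 0,"ty": 0,"tz": 0,"roll": 0}]'

```text
t: 15.25
tool_pos: [511.2, -72.5, 102.9]
eef_rot: [-3.14, -0.001, -1.221]
ft_force: [-2.3, 0.0, 7.5]
width: 0.4
```

move_arm --targets '[{"tx": 0,"ty": 0,"tz": 0.5,"roll": 0},{"tx": 0,"ty": 0,"tz": 0.5,"roll": 0},{"tx": 0,"ty": 0,"tz": 0.5,"roll": 0},{"tx": 0,"ty": 0,"tz": 0.5,"roll": 0},{"tx": 0,"ty": 0,"tz": 0.5,"roll": 0},{"tx": 0,"ty": 0,"tz": 0.5,"roll": 0},{"tx": 0,"ty": 0,"tz": 0,"roll": 0},{"tx": 0,"ty": 0,"tz": 0,"roll": 0},{"tx": 0,"ty": 0,"tz": 0,"roll": 0},{"tx": 0,"ty": 0,"tz": 0,"roll": 0}]'

```text
t: 16.5
tool_pos: [512.2, -72.7, 102.4]
eef_rot: [-3.137, -0.003, -1.221]
ft_force: [-3.0, 0.4, 15.7]
width: 0.5
```

move_arm --targets '[{"tx": 0,"ty": 0,"tz": -1.6,"roll": 0},{"tx": 1,"ty": -1.7,"tz": 0,"roll": 0},{"tx": 2,"ty": -3.7,"tz": 0,"roll": 0},{"tx": 2,"ty": -3.7,"tz": 0,"roll": 0},{"tx": 2,"ty": -3.7,"tz": 0,"roll": 0},{"tx": 2,"ty": -3.7,"tz": 0,"roll": 0},{"tx": 2,"ty": -3.7,"tz": 0,"roll": 0},{"tx": 2,"ty": -3.7,"tz": 0,"roll": 0},{"tx": 2,"ty": -3.7,"tz": 0,"roll": 0},{"tx": 1,"ty": -1.7,"tz": 0,"roll": 0}]'

```text
t: 17.75
tool_pos: [544.8, -77.6, 102.5]
eef_rot: [-3.139, -0.002, -1.221]
ft_force: [-3.2, 0.7, 10.8]
width: 0.8
```

```bash
python3 - <<'E'
from h import *
p,d,P,K,E=cloud("wrist","w8")
o=readout.get_obs(); print(o['tool_pos'],o['ft_force'],o['t'])
for n,v in fit(p,P,K,E,dict(B=(566,37.4,56),C=(542,-75,60))).items(): print(n,v)
E
```

```text
[544.91151416 -77.59407449 102.47053923] [-1.93272423  0.52262132 10.87356762] 17.8
B {'z': np.float64(111.55595707560502), 'c': array([566.24490692,  36.51822702]), 'r': 51.36516189575195, 'S': array([598.92050646,  32.91416993]), 'yaw': np.float64(-6.294174563628894), 'rad': np.float64(32.873759032350144), 'n': 1743}
C {'z': np.float64(111.16179585639681), 'c': array([545.59158948, -75.57309118]), 'r': 50.47667694091797, 'S': array([ 556.35860816, -106.83459887]), 'yaw': np.float64(-70.9953822031556), 'rad': np.float64(33.0637347361419), 'n': 1118}
```

View pics/w8.png

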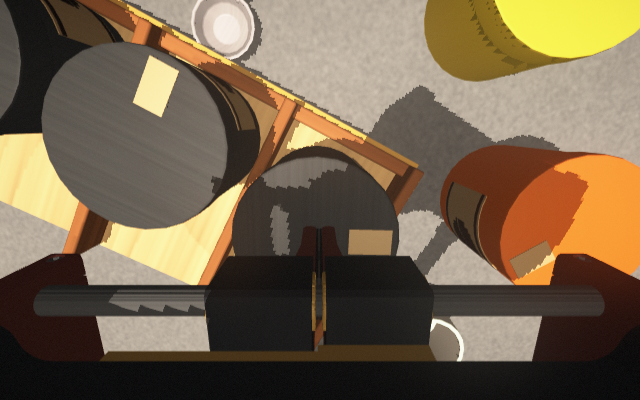

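The lid is home (z 116.8→111.2) and the tin, at (315,210) in the picture, has moved about 34 mm without slipping. Now the last ~5 mm to the rail.

move_arm --targets '[{"tx": 0.5,"ty": -0.9,"tz": 0,"roll": 0},{"tx": 0.5,"ty": -0.9,"tz": 0,"roll": 0},{"tx": 0.5,"ty": -0.9,"tz": 0,"roll": 0},{"tx": 0.5,"ty": -0.9,"tz": 0,"roll": 0},{"tx": 0.5,"ty": -0.9,"tz": 0,"roll": 0},{"tx": 0.5,"ty": -0.9,"tz": 0,"roll": 0},{"tx": 0.3,"ty": -0.6,"tz": 0,"roll": 0},{"tx": 0,"ty": 0,"tz": 0,"roll": 0},{"tx": 0,"ty": 0,"tz": 0,"roll": 0},{"tx": 0,"ty": 0,"tz": 0,"roll": 0}]'

```text
t: 19.05
tool_pos: [550.6, -78.5, 102.4]
eef_rot: [-3.14, -0.001, -1.221]
ft_force: [-4.9, 1.2, 11.7]
width: 0.5
```

```bash
python3 - <<'E'
from h import *
p,d,P,K,E=cloud("wrist","w9")
o=readout.get_obs(); print(o['tool_pos'],o['ft_force'],o['t'],o['q'])
for n,v in fit(p,P,K,E,dict(B=(566,37.4,56),C=(549,-75,60))).items(): print(n,v)
E
```

```text
[550.58098722 -78.49543703 102.42508159] [-5.18470966  0.49768563 11.95215011] 19.1 [-2.02670048e-01 -2.18104968e-02  1.54185537e+00 -1.81086954e-04
  1.62003909e+00  1.01836059e+00]
B {'z': np.float64(111.56916995143388), 'c': array([566.37115252,  36.52536841]), 'r': 51.382354736328125, 'S': array([598.85428401,  32.89354451]), 'yaw': np.float64(-6.379543364062852), 'rad': np.float64(32.685531608297296), 'n': 1693}
C {'z': np.float64(111.17660948691068), 'c': array([551.33739441, -76.53029345]), 'r': 50.44929885864258, 'S': array([ 562.04582124, -107.89879185]), 'yaw': np.float64(-71.15136885399271), 'rad': np.float64(33.145936358244256), 'n': 1115}
```

move_arm --targets '[{"tx": 0,"ty": 0,"tz": -4,"roll": 0},{"tx": 0,"ty": 0,"tz": -6,"roll": 0},{"tx": 0,"ty": 0,"tz": -4,"roll": 0},{"tx": 2.5,"ty": 5.6,"tz": 0,"roll": 0},{"tx": 4,"ty": 8,"tz": 0,"roll": 0},{"tx": 4,"ty": 8,"tz": 0,"roll": 0},{"tx": 4,"ty": 6,"tz": 0,"roll": 0},{"tx": 0,"ty": 0,"tz": 4,"roll": 0},{"tx": 0,"ty": 0,"tz": 0,"roll": 0},{"tx": 0,"ty": 0,"tz": 0,"roll": 0}]'

```text
t: 20.35
tool_pos: [529.6, -101.3, 110.0]
eef_rot: [3.141, 0.0, -1.221]
ft_force: [1.3, 0.7, -0.3]
width: 0.4
```

```bash
python3 - <<'E'
from h import *
p,d,P,K,E=cloud("wrist","w10")
o=readout.get_obs(); print(o['tool_pos'],o['ft_force'],o['t'],o['q'])
for n,v in fit(p,P,K,E,dict(B=(566,37.4,56),C=(549,-75,60))).items(): print(n,v)
E
```

```text
[ 529.66514487 -101.28417093  110.08252465] [-0.47031497  0.56601592 -0.51901026] 20.4 [-2.52079236e-01 -6.83408564e-02  1.57340139e+00  6.94129082e-05
  1.63660822e+00  9.68592434e-01]
B {'z': np.float64(111.56430399605037), 'c': array([566.13541459,  36.32176826]), 'r': 51.50349807739258, 'S': array([598.88983329,  32.97682622]), 'yaw': np.float64(-5.8309373969992375), 'rad': np.float64(32.92477155009339), 'n': 1760}
C {'z': np.float64(111.1931722758248), 'c': array([551.24287597, -76.72003904]), 'r': 50.6387939453125, 'S': array([ 560.41197906, -106.62227249]), 'yaw': np.float64(-72.95257186076405), 'rad': np.float64(31.276445087678063), 'n': 1224}
```

View pics/w10.png

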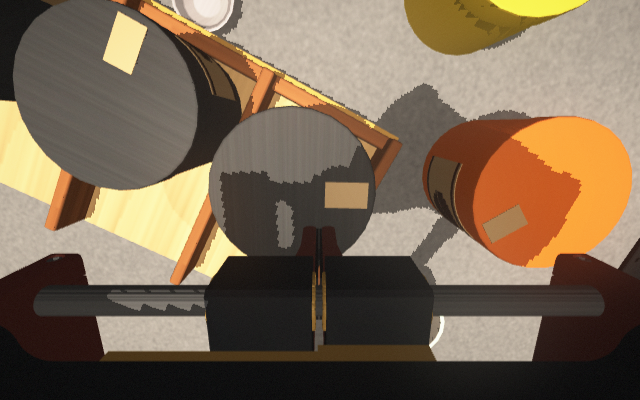

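move_arm --targets '[{"tx": 0,"ty": 0,"tz": 3,"roll": 0},{"tx": 0,"ty": 0,"tz": 3,"roll": 0},{"tx": 0,"ty": 0,"tz": 1,"roll": 0},{"tx": 0,"ty": 0,"tz": 0.7,"roll": 0},{"tx": 0,"ty": 0,"tz": 0.5,"roll": 0},{"tx": 0,"ty": 0,"tz": 0.5,"roll": 0},{"tx": 0,"ty": 0,"tz": 0.5,"roll": 0},{"tx": 0,"ty": 0,"tz": 0.5,"roll": 0},{"tx": 0,"ty": 0,"tz": 0,"roll": 0},{"tx": 0,"ty": 0,"tz": 0,"roll": 0}]'

```text
t: 21.65
tool_pos: [529.7, -101.7, 102.2]
eef_rot: [-3.141, -0.001, -1.221]
ft_force: [-4.7, 0.5, 8.8]
width: 0.3
```

move_arm --targets '[{"tx": 1.69,"ty": -1.03,"tz": 0,"roll": -0.06},{"tx": 1.69,"ty": -1.03,"tz": 0,"roll": -0.06},{"tx": 1.69,"ty": -1.03,"tz": 0,"roll": -0.06},{"tx": 1.69,"ty": -1.03,"tz": 0,"roll": -0.06},{"tx": 1.69,"ty": -1.03,"tz": 0,"roll": -0.06},{"tx": 1.69,"ty": -1.03,"tz": 0,"roll": -0.06},{"tx": 1.69,"ty": -1.03,"tz": 0,"roll": -0.06},{"tx": 1.69,"ty": -1.03,"tz": 0,"roll": -0.06},{"tx": 1.69,"ty": -1.03,"tz": 0,"roll": -0.06},{"tx": 1.69,"ty": -1.03,"tz": 0,"roll": -0.06}]'

```text
t: 22.9
tool_pos: [547.9, -109.6, 102.2]
eef_rot: [-3.141, -0.002, -0.619]
ft_force: [-2.8, -0.0, 7.4]
width: 0.3
```

```bash
python3 - <<'E'
from h import *
p,d,P,K,E=cloud("wrist","w11")
o=readout.get_obs(); print(o['tool_pos'],o['eef_rot'],o['ft_force'],o['t'],o['q'])
for n,v in fit(p,P,K,E,dict(B=(566,37.4,56),C=(549,-75,60))).items(): print(n,v)
E
```

```text
[ 548.15112722 -109.58234202  102.20149893] [-3.14114889e+00 -2.45786259e-03 -6.16655069e-01] [-2.42760393  0.73532575  8.74893034] 22.95 [-2.57884524e-01 -1.49581574e-02  1.53548505e+00 -4.48012352e-04
  1.61860857e+00  3.58748038e-01]
B {'z': np.float64(111.51419408549863), 'c': array([566.48298928,  36.67703361]), 'r': 50.647457122802734, 'S': array([nan, nan]), 'yaw': np.float64(nan), 'rad': np.float64(nan), 'n': 0}
C {'z': np.float64(111.1702792244995), 'c': array([551.2626267 , -76.76728438]), 'r': 50.576656341552734, 'S': array([577.6674478 , -96.05975044]), 'yaw': np.float64(-36.15342567082638), 'rad': np.float64(32.7018932769349), 'n': 1299}
```

View pics/w11.png

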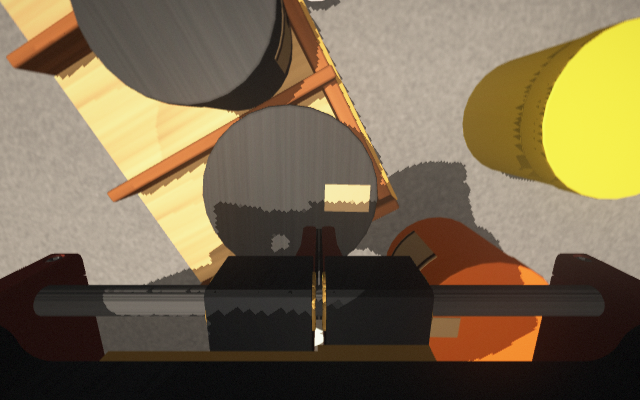

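move_arm --targets '[{"tx": 1.41,"ty": -0.85,"tz": 0,"roll": -0.05},{"tx": 1.41,"ty": -0.85,"tz": 0,"roll": -0.05},{"tx": 1.41,"ty": -0.85,"tz": 0,"roll": -0.05},{"tx": 1.41,"ty": -0.85,"tz": 0,"roll": -0.05},{"tx": 1.41,"ty": -0.85,"tz": 0,"roll": -0.05},{"tx": 1.41,"ty": -0.85,"tz": 0,"roll": -0.05},{"tx": 1.41,"ty": -0.85,"tz": 0,"roll": -0.05},{"tx": 1.41,"ty": -0.85,"tz": 0,"roll": -0.05},{"tx": 1.41,"ty": -0.85,"tz": 0,"roll": -0.05},{"tx": 1.41,"ty": -0.85,"tz": 0,"roll": -0.05}]'

```text
t: 24.2
tool_pos: [564.3, -107.2, 102.2]
eef_rot: [3.141, -0.003, -0.12]
ft_force: [-1.9, -0.4, 7.0]
width: 0.5
```

```bash
python3 - <<'E'
from h import *
p,d,P,K,E=cloud("wrist","w12")
o=readout.get_obs(); print(o['tool_pos'],o['eef_rot'],o['ft_force'],o['t'],o['q'])
for n,v in fit(p,P,K,E,dict(B=(566,37.4,56),C=(549,-75,60))).items(): print(n,v)
E
```

```text
[ 564.42883342 -107.10338487  102.21027989] [ 3.14094087e+00 -2.81425851e-03 -1.17395766e-01] [-1.8237073   0.12370584  7.12338924] 24.25 [-2.46564620e-01  2.62858266e-02  1.49407146e+00 -2.84171240e-04
  1.61836060e+00 -1.29181855e-01]
B {'z': np.float64(111.4909432791168), 'c': array([566.10061834,  37.13827135]), 'r': 47.89285659790039, 'S': array([nan, nan]), 'yaw': np.float64(nan), 'rad': np.float64(nan), 'n': 0}
C {'z': np.float64(111.16566713455155), 'c': array([551.37588171, -76.75729942]), 'r': 50.597476959228516, 'S': array([584.00890279, -81.29665498]), 'yaw': np.float64(-7.919205466021648), 'rad': np.float64(32.94722771367381), 'n': 1305}
```

View pics/w12.png

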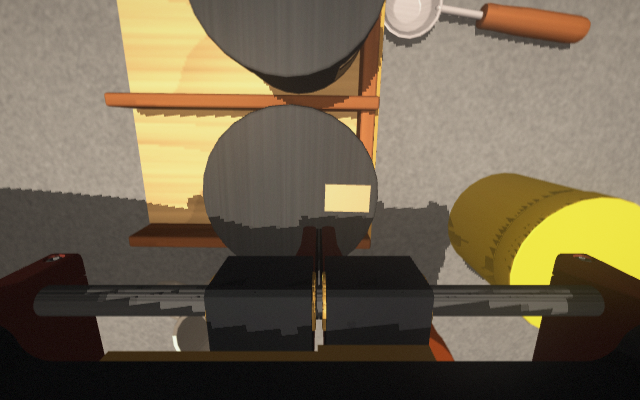

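move_arm --targets '[{"tx": 0,"ty": 0,"tz": -3,"roll": 0},{"tx": 0,"ty": 0,"tz": -8,"roll": 0},{"tx": 0,"ty": 0,"tz": -20,"roll": 0},{"tx": 0,"ty": 0,"tz": -25,"roll": 0},{"tx": -10,"ty": 10,"tz": -25,"roll": 0},{"tx": -20,"ty": 15,"tz": -20,"roll": 0},{"tx": -20,"ty": 15,"tz": -10,"roll": 0},{"tx": -10,"ty": 10,"tz": 0,"roll": 0},{"tx": 0,"ty": 0,"tz": 0,"roll": 0},{"tx": 0,"ty": 0,"tz": 0,"roll": 0}]'

```text
t: 25.5
tool_pos: [498.2, -148.8, 210.7]
eef_rot: [-3.141, 0.001, -0.121]
ft_force: [-0.1, -0.3, -0.8]
width: 0.4
```

```bash
python3 - <<'E'
from h import *
p,d,P,K,E=cloud("wrist","w13")
o=readout.get_obs(); print(o['tool_pos'],o['eef_rot'],o['ft_force'],o['t'])
for n,v in fit(p,P,K,E,dict(A=(581,151,56),B=(566,37.4,56),C=(550,-77,60))).items(): print(n,v)
p,d,P,K,E=cloud("scene","s13")
for n,v in fit(p,P,K,E,dict(A=(581,151,56),B=(566,37.4,56),C=(550,-77,60))).items(): print(n,v)
b=cv2.imread("pics/s13.png")[130:270,180:360]
cv2.imwrite("pics/s13c.png",cv2.resize(b,None,fx=4,fy=4,interpolation=2))
E
```

```text
[ 498.24906697 -148.74620829  210.62979718] [-3.14102834e+00  1.17188655e-03 -1.20614415e-01] [ 0.30000896 -0.33556709  0.1705741 ] 25.55
A None
B {'z': np.float64(111.45003941881137), 'c': array([565.17996005,  36.73377304]), 'r': 43.77008819580078, 'S': array([nan, nan]), 'yaw': np.float64(nan), 'rad': np.float64(nan), 'n': 0}
C {'z': np.float64(111.1815349557429), 'c': array([550.85542545, -76.76842709]), 'r': 50.717315673828125, 'S': array([582.86933436, -80.71198142]), 'yaw': np.float64(-7.022462272737021), 'rad': np.float64(32.25588293656234), 'n': 608}
A {'z': np.float64(112.29091678209545), 'c': array([584.04371678, 154.04798672]), 'r': 52.23194885253906, 'S': array([613.22861811, 148.80017894]), 'yaw': np.float64(-10.19356322521546), 'rad': np.float64(29.652958573100374), 'n': 78}
B {'z': np.float64(112.12027231530305), 'c': array([568.70184428,  40.01879158]), 'r': 53.071189880371094, 'S': array([596.22969798,  32.58086802]), 'yaw': np.float64(-15.120056284230138), 'rad': np.float64(28.515003703569484), 'n': 71}
C {'z': np.float64(111.58334358077542), 'c': array([553.97954873, -73.38981304]), 'r': 52.52938461303711, 'S': array([584.45369851, -79.6791957 ]), 'yaw': np.float64(-11.661215080759106), 'rad': np.float64(31.11639662803405), 'n': 66}
```

View pics/w13.png

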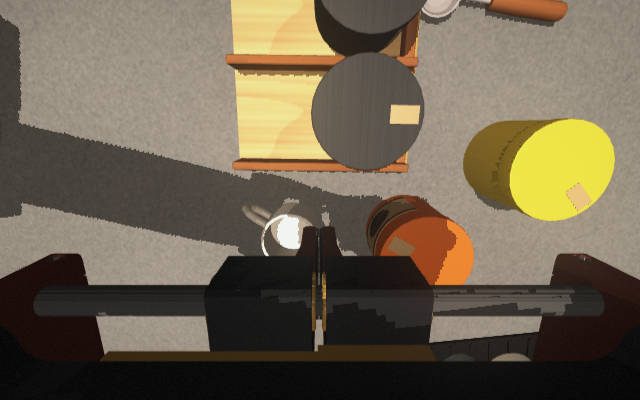

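View pics/s13c.png

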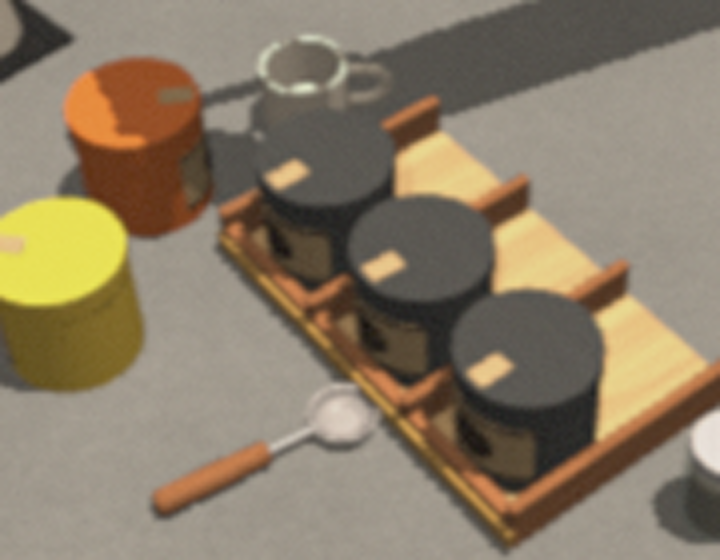

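move_arm --targets '[{"tx": -10,"ty": -25,"tz": -10,"roll": 0},{"tx": -16,"ty": -40,"tz": -10,"roll": 0},{"tx": -16,"ty": -40,"tz": 0,"roll": 0},{"tx": 0,"ty": 0,"tz": 0,"roll": 0.18},{"tx": 0,"ty": 0,"tz": 0,"roll": 0.18},{"tx": 0,"ty": 0,"tz": 0,"roll": 0.18},{"tx": 0,"ty": 0,"tz": 0,"roll": 0.18},{"tx": 0,"ty": 0,"tz": 0,"roll": 0.18},{"tx": 0,"ty": 0,"tz": 0,"roll": 0.18},{"tx": 0,"ty": 0,"tz": 0,"roll": 0.18}]'

```text
t: 26.85
tool_pos: [469.2, -39.4, 230.9]
eef_rot: [3.141, 0.0, -1.386]
ft_force: [-0.2, 0.8, 0.3]
width: 0.6
```

```bash
python3 - <<'E'
from h import *
p,d,P,K,E=cloud("wrist","w14")
o=readout.get_obs(); print(o['tool_pos'],o['eef_rot'],o['ft_force'],o['t'])
F=fit(p,P,K,E,dict(A=(581,151,56),B=(566,37.4,56),C=(550,-77,60)))
for n,v in F.items(): print(n,v)
a=F['A']['c']-F['C']['c'];print(np.hypot(*a),np.degrees(np.arctan2(-a[0],a[1])))
a=F['B']['c']-F['C']['c'];print(np.hypot(*a),np.degrees(np.arctan2(-a[0],a[1])))
hsv=0
# sticker orientation by minAreaRect in world
for n,v in F.items():
    m=(np.hypot(P[...,0]-v['c'][0],P[...,1]-v['c'][1])<48)&(abs(P[...,2]-v['z'])<4)&(p[...,0].astype(int)-p[...,2]>25)&(p[...,0]>45)
    vv,uu=np.nonzero(m); W=onplane(np.c_[uu,vv],v['z'],K,E)[:,:2].astype(np.float32)
    C=np.cov((W-W.mean(0)).T); w,V=np.linalg.eigh(C); e=V[:,1]*np.sign(V[0,1]); print(n,"axis",np.degrees(np.arctan2(e[1],e[0])),cv2.minAreaRect(W))
E
```

```text
[469.18795229 -39.45464754 230.95726323] [ 3.14077014e+00  3.27651864e-04 -1.39337407e+00] [-0.24691089  0.39907136 -0.13932072] 26.9
A {'z': np.float64(111.59796167428883), 'c': array([580.91236837, 150.1360001 ]), 'r': 51.67866516113281, 'S': array([600.06961611, 148.24926732]), 'yaw': np.float64(-5.624729158493761), 'rad': np.float64(19.249932503859895), 'n': 326}
B {'z': np.float64(111.57640637534877), 'c': array([565.5361159 ,  37.23508635]), 'r': 50.82298278808594, 'S': array([597.02918485,  32.50571431]), 'yaw': np.float64(-8.54039428781457), 'rad': np.float64(31.846198387143595), 'n': 706}
C {'z': np.float64(111.15271946446893), 'c': array([550.94689518, -76.10852245]), 'r': 50.72208786010742, 'S': array([583.9438691 , -82.02807782]), 'yaw': np.float64(-10.170500482885357), 'rad': np.float64(33.52374417769349), 'n': 592}
228.2203180370004 -7.544757625210582
114.27869012663912 -7.3345972975601565
A axis -11.346210816725266 ((573.6950073242188, 154.5656280517578), (30.915681838989258, 80.68476104736328), 87.86726379394531)
B axis -16.031220731973104 ((565.7106323242188, 48.725975036621094), (54.94630813598633, 95.80474853515625), 89.3370590209961)
C axis -7.4546375068263355 ((583.7733764648438, -81.96647644042969), (18.591106414794922, 27.1280460357666), 80.91034698486328)
```

View pics/w14.png

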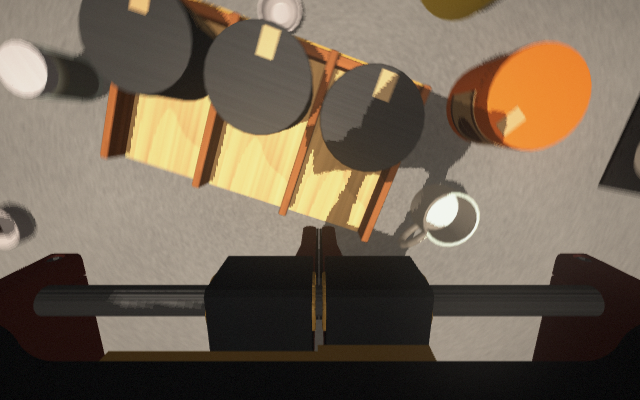

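The picture shows the three tins in line, stickers at (135,5), (268,42) and (385,85) all pointing to the front, with the cup (450,217) and the rest untouched. The arm is clear.

```bash
python3 - <<'E'
from station import arm
print(arm.hand_in())
E
```

```text
the job is handed in; nothing more can be done
None
```

I handed the job in at about 27 s: the right-bay tin has its lid home, stands against the front rail, and its label faces straight out like its neighbours'. No verdict is reported.

- **Lid:** I pressed it at the centre. It slid at about 7.5 N to a hard stop, and the highest force I read was 15.7 N. The lid top dropped from z 116.8 to 111.2 mm.
- **Slide:** I dragged the tin about 39 mm forward until the sideways force rose, which meant it had met the rail. Measured against its neighbours afterwards, it is level with their row to within about 0.5 mm.
- **Turn:** I rolled it about 65° by the lid's edge in two strokes at 7–9 N. The lid centre stayed in place.
- **Last checks:** The arm is clear and no force shows on it. The cup, scoop and neighbouring tins look unmoved in the last pictures. I didn't take a final picture of the tamper and pitcher.

Two things disagreed:
- **Fingertip height:** The shut fingertips sat about 28 mm higher than the stated overhang gives. Both cameras showed this, so I went by the cameras and the force reading.
- **Label direction:** The final readings spread from −7.0° to −10.2°, against a target of about −7.5°. The −10.2° reading was partly in shadow, and the sticker's own long axis gave −7.5°.

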